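# Clamp a lens to the clutch click

### The arm

A 7-joint arm with a two-finger parallel gripper is mounted at the origin on a cart in front of the work surface, level with it; the furniture and walls round the work are solid. World frame = base frame: x ahead of the robot, y to its left, z up, the work surface at z = 0. Lengths are in mm, angles in rad, forces in N, time in s.
With the tool pointing down it reaches from about 400 to 875 mm from the base axis. Payload 4.4 kg.
Tool frame: the origin (TCP) lies at the very end of the fingers, on their centre line; the grasp point (between the pads) lies 19 mm behind it (ctrl.grasp_offset is the distance from the TCP to the grasp point, in mm); z points along the fingers, y is the line along which they close (so a half turn about z gives the same grasp; the last joint's range is limited). The gripper opens to 85 mm and grips with 20 to 120 N. Pads are 22 mm wide; open, the fingers measure 114 mm over their backs; the gripper's body (76 mm by 85 mm) begins 54 mm behind the grasp point. The pads swing forward as they close: fully open they stand 13 mm farther back than shut.
Start: joints at [-1.234, 0.628, 0.038, 1.517, -0.027, 0.996, -0.02], TCP at [254.775, 598.003, 231.313] pointing down, gripper open.
Joint ranges: [-3.06, 3.06], [-0.37, 2.12], [-1.25, 1.32], [0.18, 2.47], [-1.1, 4.24], [0.23, 1.98], [-2.94, 2.94]. Speed limits (rad/s): [2.57, 2.57, 3.14, 3.14, 3.14, 3.14, 3.14].

### API

Orientations are given as [roll, pitch, yaw] about the fixed x, y, z axes, in that order (R = Rz(yaw) Ry(pitch) Rx(roll)).
In Python, from cell import status, cams, ctrl gives the robot as it stands.
- The arm moves only by the tool move_arm, never from a script. Its argument "plan" is a list of rows, each a list of 3 entries, a list of its own where there are three numbers: the shift along the world's x, y, z in mm, then the turn, a rotation vector about the world's x, y, z in degrees, then the opening, from 0 (shut) to 1 (fully open). In form: [[[x, y, z], [wx, wy, wz], gripper], ...]. A call has 1 to 10 rows; each row shifts and turns the commanded pose from where the row before left it; what a row does not reach is not made up. A row lasts 1/8 s, in which the tool goes at most 62.5 mm and 10.7 degrees, less where a joint would pass 70% of its speed; a pose out of reach is approached as far as the arm can. A call with a gripper value outside its range is refused whole. The fingers move at their own pace and stop on an object; the grip force is fixed at half the most. Time passes only in rows, so rows that do not move let the fingers close. It gives the time, the measured TCP pose, the force, the opening and the grip force at its end, in the units of the state.
- status.read_state(): the state, without advancing time (a new reading comes with each control period).
- cams.get_image(name): name is "side" or "top" or "wrist"; returns the picture (420x560x3 uint8, blue, green, red); there is no depth.
- cams.camera_params(name): a dict with "K" (3x3 intrinsics, pixels), "pose" (4x4, takes a point from camera to world coordinates); the wrist camera has in their place "tool_from_camera" (4x4, takes a point from camera to tool coordinates, whose origin is the TCP and whose axes are the flange's). Camera axes: x right, y down, z forward; pixel columns grow to the right and rows downward; lengths in mm; the calibration is good to about 2 mm. A picture is of the moment at which its call begins: read the wrist's pose just before it. camera_params takes no time and is no camera call.
- ctrl.finish_job(): hands the job in; it is judged then, once.
The state is a dict: "clock": time; "qpos": joint angles; "qd": joint speeds; "tau": joint torques, N m; "eef_pos": TCP position; "tool_rot": TCP orientation; "force": force on the tool from outside, world axes, zero at the start; "torque": the same for the moment, N m; "width": finger opening in mm; "gripper_force": force on a finger pad.
Only numpy, scipy, OpenCV 4.12 (cv2) and the standard library are available. Lean on these libraries where they do the work, as an engineer would, in place of code of your own. Each camera call takes 0.05 s, during which the arm holds its last target. There are 200 camera calls.

### The job

Gently take the small uncut lens off the foam rest, lay it flat on the round post of the clamping fixture, between its two V-jaws, and let go of it. Then turn the fixture's knob clockwise to close the jaws on the lens until the knob's slip clutch clicks over, and stop there: one click is enough, three at most. Leave the lens clamped flat, and do not shift or knock over the other things on the bench.

Things in the scene. Friction and masses are not known exactly. Their poses are not given: they have to be found in the camera images.
- lens: Uncut lens blank, a disc 51 mm across, domed on top, 8 mm thick in the middle, 2 mm at the edge; the smaller lens on the bench, the one on the foam rest. Origin at the centre of its underside, z up. It overhangs the rest by about 5 mm to both sides along the rest's x: tips reach below its edge there. A grip of 5 to 15 N a finger holds it; 30 N is too much.
- lens_rest: Dark foam block the lens lies on, fixed to the bench, 40 mm (its x) by 60 mm (its y) by 22 mm high. Origin at the centre of its underside.
- fixture: Clamping fixture fixed to the bench: aluminium plate 90 mm (its x) by 210 mm (its y, -95 to +115), top at z = 12 mm. Along y from the -y end: fixed V-jaw, round post, moving V-jaw, grey gear housing (56 x 60 x 38 mm, centre at y = +75 mm, top at z = 50 mm) with the knob on top. Origin under the plate on the jaws' line, z up.
- fixed_jaw: Fixed black V-jaw at the -y end of the fixture, 46 mm wide, top at z = 40 mm, V open to the fixture's +y. Its pose is that of the fixture (same origin and axes).
- jaw: Moving black V-jaw, 46 mm wide, top at z = 40 mm, V open to the fixture's -y, driven by the knob. Axes as the fixture's; its origin is the fixture's when fully open and moves up to 42 mm to the fixture's -y as it closes; it grips the lens after 30 to 33 mm. The clutch limits its push on the lens to about 20 N.
- nest (a point): Centre of the top face of the round post (29 mm across, rubber-topped, 30 mm above the bench) where the lens is to be laid; axes as the fixture's. A lens centred here stands 6 mm off the fixed jaw; the jaws' V faces leave the lens free for 25 mm at both sides along the fixture's x, so fingers that hold it across x fit.
- clamp_centre (a point): Point at post-top height where the centre of the lens' underside comes to lie when clamped: 6 mm from nest toward the fixed jaw. Axes as the fixture's.
- knob_top (a point): Centre of the top face of the knob: a black ribbed round knob 37 mm across and 28 mm high, its axis vertical, top 85 mm above the bench, standing on a 26 mm steel collar 7 mm high on the housing. Grip it from above across its diameter at any yaw. The housing top is 35 mm below this point.
- pinion (a joint): Angle of the shaft under the knob (rad): 0 with the jaw fully open, grows clockwise seen from above, 12 mm of jaw travel a radian (2.5 to 2.8 when it is tight on the lens; 0 to 1.3 at the start). Stays where it is left; turning it free takes about 0.08 N m.
- knob (a joint): Slip of the knob on its shaft (rad): how far the slip clutch has turned over; 0 at the start, grows clockwise. The clutch drives the shaft without slip until the jaws are tight, then slips at about 0.15 to 0.2 N m; the torque peaks, then drops as a click goes over; each click is 0.63 rad (36 degrees) of slip. Knob angle = pinion + knob.
- big_lens: Bystander: larger uncut lens, 66 mm across, 9 mm thick, flat on the bench. Origin under its centre.
- tweezers: Bystander: steel tweezers, 121 mm long, 10 mm high, lying flat. Origin under the middle.
- driver: Bystander: small screwdriver with dark handle, 174 mm long, 12 mm high, lying flat. Origin under the middle.
- gauge: Bystander: dial gauge 61 x 43 x 13 mm on its back. Origin under the middle.
- jar: Bystander: white screw-top jar, 42 mm across, 30 mm high. Origin under its centre.
- cleaner: Bystander: dropper bottle, 34 mm across, 102 mm high, standing. Origin under its centre.
Things that resemble listed ones, but are neither listed nor needed, are in the scene too. Leave any pink or purple look-alike of the lens alone.

How it is judged:
By the outcome, as a careful person would: the job done as asked, in the order asked, and still so for the second after the job is handed in, with the robot touching nothing.
It also fails if it takes over 72 s, if anything falls off the work surface, if the arm or the gripper's body presses on something with over 40 N, if the wrist force passes 120 N, or if a joint passes its speed limit or range.

## Working session

There is one attempt and no reset: what is moved stays moved. The work goes in short steps, Python scripts to look and compute and a tool call to move; the robot and the scene stay as the last step left them, time stands still between calls to the robot, and variables do not carry over. Pictures are saved under pics/ and viewed, at most 10 in all, crops included, and the job is handed in when it is done.

Besides the shell and the picture viewer there is one more tool, called after ">>>" by a JSON object that holds its "fn" and its "kwargs", one argument or row to a line. move_arm: Moves the arm, as the interface text tells. Its arguments: {"type":"object","properties":{"plan":{"type":"array","items":{"type":"array"}}},"required":["plan"]}

```bash
mkdir -p pics; ls
python3 - <<'E'
from cell import status,cams,ctrl
import cv2,numpy as np
np.set_printoptions(precision=3,suppress=True)
print(status.read_state(), ctrl.grasp_offset)
for n in("top","side"):
    im=cams.get_image(n); cv2.imwrite(f"pics/{n}0.png",im); p=cams.camera_params(n);print(n,p)
print(cams.camera_params("wrist"))
a=cv2.imread("pics/top0.png")
cv2.imwrite("pics/top_b.png",cv2.resize(a,(800,600),interpolation=cv2.INTER_CUBIC))
E
```

```text
pics
{'clock': 0.0, 'qpos': array([-1.234,  0.629,  0.038,  1.518, -0.027,  0.996, -0.02 ]), 'qd': array([-0.001,  0.   , -0.001, -0.   ,  0.   , -0.002,  0.001]), 'tau': array([ -0.   , -56.34 ,   1.227, -19.344,   0.011,   0.011,   0.   ]), 'eef_pos': array([254.498, 597.423, 230.4  ]), 'tool_rot': array([-3.14 ,  0.   ,  2.739]), 'force': array([0.059, 0.466, 0.277]), 'torque': array([0.037, 0.046, 0.006]), 'gripper_force': 0.0, 'width': 85.68385231236184} 18.700000000000003
top {'K': array([[424.183,   0.   , 277.376],
       [  0.   , 424.183, 210.715],
       [  0.   ,   0.   ,   1.   ]]), 'pose': array([[  -0.022,   -0.989,    0.148,  399.145],
       [  -1.   ,    0.024,    0.016,  -74.875],
       [  -0.019,   -0.148,   -0.989, 1143.972],
       [   0.   ,    0.   ,    0.   ,    1.   ]])}
side {'K': array([[454.686,   0.   , 283.658],
       [  0.   , 454.686, 216.204],
       [  0.   ,   0.   ,   1.   ]]), 'pose': array([[   0.958,   -0.16 ,    0.238,  337.674],
       [  -0.286,   -0.46 ,    0.841, -940.51 ],
       [  -0.025,   -0.873,   -0.487,  568.115],
       [   0.   ,    0.   ,    0.   ,    1.   ]])}
{'K': array([[369.221,   0.   , 277.083],
       [  0.   , 369.221, 206.042],
       [  0.   ,   0.   ,   1.   ]]), 'tool_from_camera': array([[   0.001,   -0.947,   -0.323,   82.705],
       [   1.   ,    0.   ,    0.   ,    0.275],
       [  -0.   ,   -0.323,    0.947, -143.214],
       [   0.   ,    0.   ,    0.   ,    1.   ]])}
```

View pics/top_b.png

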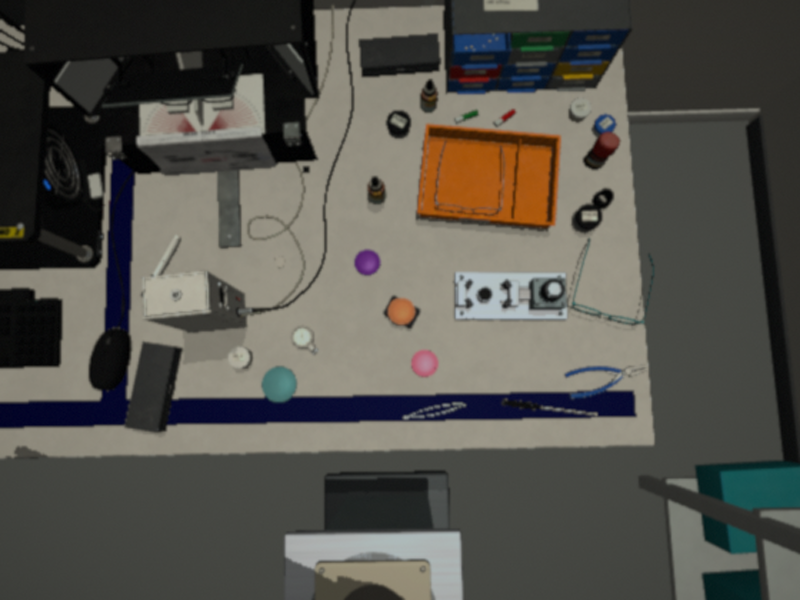

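View pics/side0.png

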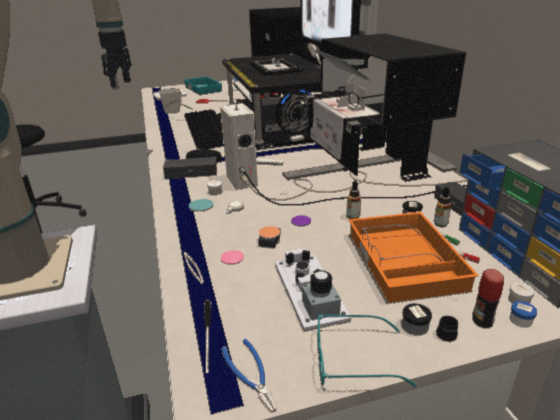

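Top picture (800x600 px): the orange disc on the dark foam rest is at (401,311). Things it could be mistaken for are the pink disc (424,363), the purple disc (367,262) and the teal big lens (280,384). I choose the orange one on the rest. The fixture is at x 455–567, y 272–320, with the fixed jaw at left and the knob at right (549,291). The side view agrees. Next is one close crop to check.

Run:
```python
import cv2
a=cv2.imread("pics/top0.png")
c=a[180:270,260:405]   # 145x90
c=cv2.convertScaleAbs(cv2.resize(c,None,fx=5.5,fy=5.5,interpolation=cv2.INTER_CUBIC),alpha=1.5)
cv2.imwrite("pics/crop1.png",c)
```

```text
(no output)
```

View pics/crop1.png

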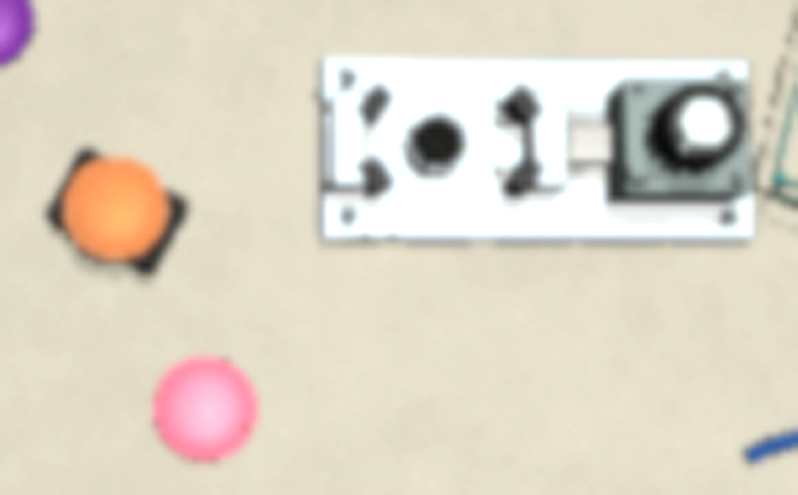

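The crop confirms the orange lens at (117,209) on a dark foam block. The block's corners are about (87,150), (52,213), (148,275) and (186,210). The post is at (437,143) and the knob top at (707,122).

```bash
cat > h.py <<'E'
from cell import status,cams,ctrl
import cv2,numpy as np
from scipy.spatial.transform import Rotation as R
np.set_printoptions(precision=2,suppress=True)
def ray(px,K,P,z):
    d=P[:3,:3]@np.linalg.inv(K)@[px[0],px[1],1]; o=P[:3,3]
    return o+d*(z-o[2])/d[2]
def top(px,z):
    p=cams.camera_params("top"); return ray(px,p["K"],p["pose"],z)
def wpose(s):
    T=np.eye(4);T[:3,:3]=R.from_euler("xyz",s["tool_rot"]).as_matrix();T[:3,3]=s["eef_pos"]
    return T@cams.camera_params("wrist")["tool_from_camera"]
def wrist(px,z,P): return ray(px,cams.camera_params("wrist")["K"],P,z)
def proj(pt,K,P):
    c=np.linalg.inv(P)@np.append(pt,1); u=K@c[:3]; return u[:2]/u[2]
def snap(name):
    s=status.read_state(); im=cams.get_image("wrist"); cv2.imwrite(f"pics/{name}.png",im); P=wpose(s); np.save(f"pics/{name}.npy",P)
    return s,im,P
E
python3 - <<'E'
from h import *
f=lambda u,v,z:top((260+u/5.5,180+v/5.5),z)
print("lens",f(117,209,25))
c=[f(*q,22) for q in((87,150),(52,213),(148,275),(186,210))]
print("rest",np.mean(c,0),"yaxis",np.degrees(np.arctan2(*((c[3]-c[0]+c[2]-c[1])[[1,0]]))))
print("post",f(437,143,30),"knob",f(707,122,85))
c=[f(*q,12) for q in((322,57),(748,60),(754,240),(322,240))]
print("plate",*c,np.degrees(np.arctan2(*((c[1]-c[0]+c[2]-c[3])[[1,0]]))))
s=status.read_state();print(np.degrees(s["tool_rot"]), R.from_euler("xyz",s["tool_rot"]).as_matrix())
E
```

```text
lens [546.96 -66.86  25.  ]
rest [545.94 -67.37  22.  ] yaxis -123.61390132294754
post [ 574.65 -221.93   30.  ] knob [ 572.66 -338.4    85.  ]
plate [ 621.82 -169.61   12.  ] [ 614.98 -378.47   12.  ] [ 525.99 -375.78   12.  ] [ 531.02 -166.33   12.  ] -91.62462772056314
[-179.91    0.    156.92] [[-0.92  0.39 -0.  ]
 [ 0.39  0.92 -0.  ]
 [-0.   -0.   -1.  ]]
```

>>> {"fn": "move_arm", "kwargs": {
  "plan": [
    [[0, -30, 40], [0, 0, 0], 1],
    [[20, -55, 0], [0, 0, -10], 1],
    [[20, -55, 0], [0, 0, -10], 1],
    [[20, -55, 0], [0, 0, -10], 1],
    [[20, -55, 0], [0, 0, -10], 1],
    [[20, -55, 0], [0, 0, -10], 1],
    [[20, -55, 0], [0, 0, -10], 1],
    [[20, -55, 0], [0, 0, -10], 1],
    [[20, -55, 0], [0, 0, -10], 1],
    [[20, -55, 0], [0, 0, -10], 1]
  ]
}}

```text
clock: 1.35
eef_pos: [435.0, 71.4, 271.4]
tool_rot: [3.141, -0.0, 1.163]
force: [0.2, -0.8, 0.6]
width: 85.6
gripper_force: 0.0
```

>>> {"fn": "move_arm", "kwargs": {
  "plan": [
    [[35, -45, -40], [0, 0, -10], 1],
    [[35, -45, -40], [0, 0, 0], 1],
    [[35, -45, -40], [0, 0, 0], 1],
    [[0, 0, 0], [0, 0, 0], 1],
    [[0, 0, 0], [0, 0, 0], 1],
    [[0, 0, 0], [0, 0, 0], 1]
  ]
}}

```text
clock: 2.1
eef_pos: [528.9, -46.6, 164.4]
tool_rot: [3.141, -0.001, 0.996]
force: [-0.0, 1.1, -0.3]
width: 85.8
gripper_force: 0.0
```

Run:
```python
from h import *
s,im,P=snap("w1"); print(s["clock"],s["eef_pos"],np.degrees(s["tool_rot"]),s["qpos"])
cv2.imwrite("pics/w1b.png",cv2.convertScaleAbs(cv2.resize(im,(800,600),interpolation=cv2.INTER_CUBIC),alpha=1.5))
```

```text
2.1 [528.88 -46.56 164.39] [179.99  -0.07  57.05] [-0.29  0.6   0.49  1.93 -0.42  0.71 -0.13]
```

View pics/w1b.png

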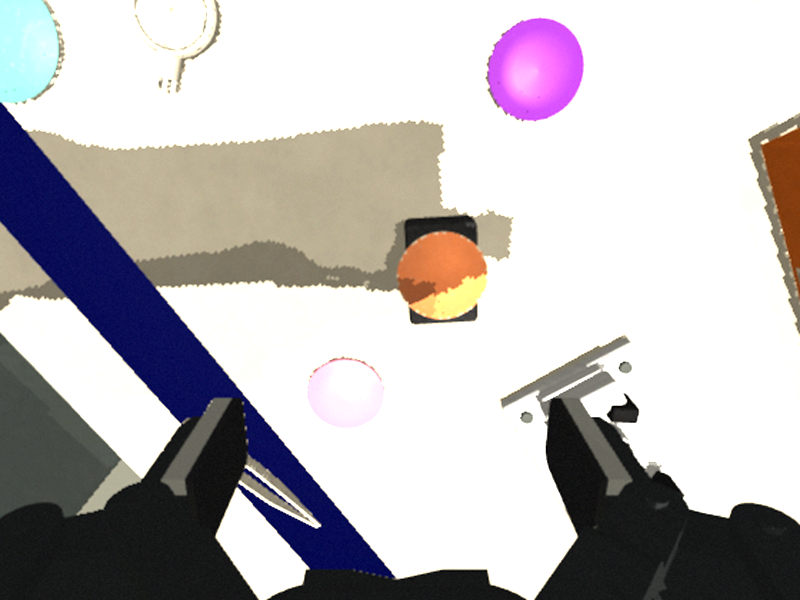

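The wrist view shows the orange lens centred at about (442,275) in 800x600 px. The rest corners are (404,218), (476,216), (411,323) and (478,321). The pink lens is at (345,392) and purple at (536,68).

Run:
```python
from h import *
P=np.load("pics/w1.npy"); s=.7
w=lambda u,v,z:wrist((u*s,v*s),z,P)
print("lens",w(442,275,24),w(397,275,23),w(487,275,23))
c=[w(*q,22) for q in((404,218),(476,216),(478,321),(411,323))]
print(*c,np.mean(c,0))
d=c[3]-c[0]+c[2]-c[1];e=c[1]-c[0]+c[2]-c[3];print(np.degrees(np.arctan2(d[1],d[0])),np.degrees(np.arctan2(e[1],e[0])))
```

```text
lens [550.15 -62.13  24.  ] [528.79 -48.66  23.  ] [571.33 -76.2   23.  ]
[549.44 -23.77  22.  ] [582.94 -44.16  22.  ] [553.05 -97.99  22.  ] [519.64 -77.85  22.  ] [551.27 -60.94  22.  ]
-118.94567928699979 -31.201416687671404
```

>>> {"fn": "move_arm", "kwargs": {
  "plan": [
    [[10, -8, -35], [0, 0, 1], 1],
    [[11, -8, -35], [0, 0, 1], 1],
    [[0, 0, 0], [0, 0, 0], 1],
    [[0, 0, 0], [0, 0, 0], 1]
  ]
}}

```text
clock: 2.65
eef_pos: [550.2, -63.4, 94.9]
tool_rot: [3.141, -0.001, 1.029]
force: [0.3, -0.2, -0.1]
width: 85.7
gripper_force: 0.0
```

Run:
```python
from h import *
s,im,P=snap("w2"); print(s["clock"],s["eef_pos"],np.degrees(s["tool_rot"]))
cv2.imwrite("pics/w2b.png",cv2.convertScaleAbs(cv2.resize(im,(800,600),interpolation=cv2.INTER_CUBIC),alpha=1.2))
```

```text
2.65 [550.19 -63.41  94.91] [179.95  -0.05  58.96]
```

View pics/w2b.png

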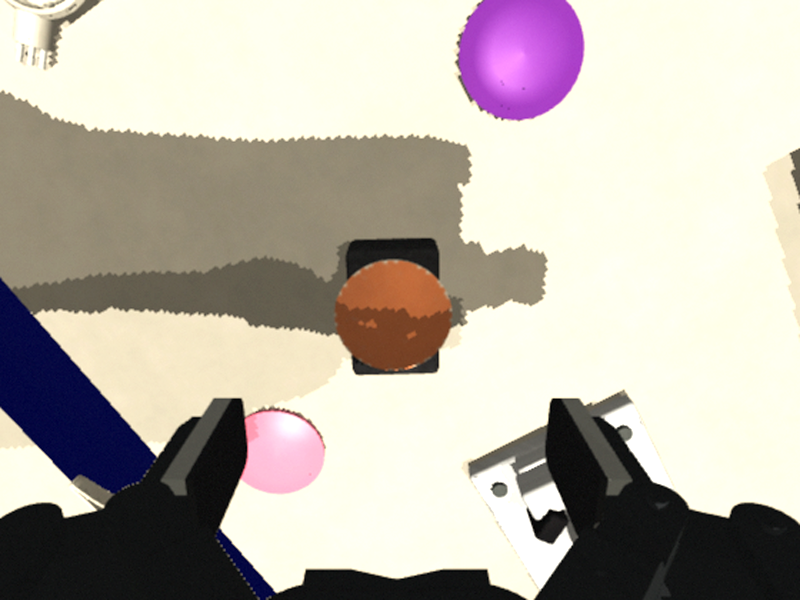

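The lens disc spans x 335–452, y 259–371 and is centred at (393,315). The rest's edges are upright at x 348–438, so the gripper yaw is aligned.

Run:
```python
from h import *
P=np.load("pics/w2.npy"); s=.7
w=lambda u,v,z:wrist((u*s,v*s),z,P)
L=w(335,315,24);Rr=w(452,315,24);T=w(393,259,24);B=w(393,371,24)
print(L,Rr,T,B,(L+Rr)/2,(T+B)/2,w(393,315,25))
c=[w(*q,22) for q in((348,240),(438,240),(438,373),(354,373))];print(np.mean(c,0),[np.linalg.norm(c[i]-c[i-1]) for i in range(4)])
```

```text
[528.5 -49.1  24. ] [572.08 -75.32  24.  ] [563.09 -40.58  24.  ] [536.13 -85.25  24.  ] [550.29 -62.21  24.  ] [549.61 -62.91  24.  ] [550.3  -61.77  25.  ]
[551.65 -60.85  22.  ] [np.float64(61.889533254319524), np.float64(37.64284374205227), np.float64(61.91179421940032), np.float64(38.30419537854754)]
```

>>> {"fn": "move_arm", "kwargs": {
  "plan": [
    [[0, 1, -30], [0, 0, 0], 1],
    [[0, 0, -30], [0, 0, 0], 1],
    [[0, 0, -20], [0, 0, 0], 0.9],
    [[0, 0, -7], [0, 0, 0], 0.8],
    [[0, 0, 0], [0, 0, 0], 0.7],
    [[0, 0, 0], [0, 0, 0], 0.65],
    [[0, 0, 0], [0, 0, 0], 0.65],
    [[0, 0, 0], [0, 0, 0], 0.65]
  ]
}}

```text
clock: 3.7
eef_pos: [550.3, -63.1, 7.1]
tool_rot: [3.141, -0.0, 1.028]
force: [-0.1, -0.6, 0.2]
width: 55.4
gripper_force: 0.0
```

>>> {"fn": "move_arm", "kwargs": {
  "plan": [
    [[0, 0, 0], [0, 0, 0], 0.62],
    [[0, 0, 0], [0, 0, 0], 0.62],
    [[0, 0, 0], [0, 0, 0], 0.62]
  ]
}}

```text
clock: 4.08
eef_pos: [550.0, -63.2, 6.6]
tool_rot: [-3.142, 0.0, 1.028]
force: [-0.8, -0.5, -0.3]
width: 52.7
gripper_force: 0.0
```

>>> {"fn": "move_arm", "kwargs": {
  "plan": [
    [[0, 0, 0], [0, 0, 0], 0.6],
    [[0, 0, 0], [0, 0, 0], 0.6],
    [[0, 0, 0], [0, 0, 0], 0.6]
  ]
}}

```text
clock: 4.45
eef_pos: [550.0, -63.1, 6.6]
tool_rot: [-3.142, -0.0, 1.028]
force: [-0.3, 0.3, -0.7]
width: 51.1
gripper_force: 0.1
```

>>> {"fn": "move_arm", "kwargs": {
  "plan": [
    [[0, 0, 0], [0, 0, 0], 0.59],
    [[0, 0, 0], [0, 0, 0], 0.59]
  ]
}}

```text
clock: 4.7
eef_pos: [550.0, -63.1, 6.6]
tool_rot: [-3.142, -0.0, 1.028]
force: [0.1, 0.6, 0.1]
width: 50.6
gripper_force: 0.2
```

>>> {"fn": "move_arm", "kwargs": {
  "plan": [
    [[0, 0, 0], [0, 0, 0], 0.58],
    [[0, 0, 0], [0, 0, 0], 0.58],
    [[0, 0, 0], [0, 0, 0], 0.58]
  ]
}}

```text
clock: 5.08
eef_pos: [550.0, -63.1, 6.6]
tool_rot: [-3.142, -0.0, 1.028]
force: [-0.7, 0.7, 1.6]
width: 49.5
gripper_force: 2.5
```

>>> {"fn": "move_arm", "kwargs": {
  "plan": [
    [[0, 0, 0], [0, 0, 0], 0.57],
    [[0, 0, 0], [0, 0, 0], 0.57],
    [[0, 0, 0], [0, 0, 0], 0.57]
  ]
}}

```text
clock: 5.45
eef_pos: [550.0, -63.1, 6.7]
tool_rot: [-3.142, -0.0, 1.028]
force: [-2.3, 0.1, 3.8]
width: 48.9
gripper_force: 10.3
```

>>> {"fn": "move_arm", "kwargs": {
  "plan": [
    [[0, 0, 8], [0, 0, 0], 0.57],
    [[0, 0, 17], [0, 0, 0], 0.57],
    [[0, 0, 35], [0, 0, 0], 0.57],
    [[4, -20, 35], [0, 0, 5], 0.57],
    [[5, -35, 30], [0, 0, 6], 0.57],
    [[5, -40, 0], [0, 0, 6], 0.57],
    [[5, -35, 0], [0, 0, 6], 0.57],
    [[5, -20, 0], [0, 0, 6], 0.57],
    [[0, 0, 0], [0, 0, 0], 0.57],
    [[0, 0, 0], [0, 0, 0], 0.57]
  ]
}}

```text
clock: 6.7
eef_pos: [573.9, -211.7, 132.0]
tool_rot: [-3.141, -0.001, 1.534]
force: [0.4, -0.0, -0.6]
width: 48.8
gripper_force: 10.3
```

Run:
```python
from h import *
s,im,P=snap("w3"); print(s["clock"],s["eef_pos"],np.degrees(s["tool_rot"]),s["gripper_force"],s["qpos"])
cv2.imwrite("pics/w3b.png",cv2.convertScaleAbs(cv2.resize(im,(800,600),interpolation=cv2.INTER_CUBIC),alpha=1.1))
```

```text
6.7 [ 573.88 -211.73  131.95] [-179.99   -0.06   87.87] 10.314501935063163 [ 0.14  0.71  0.28  1.73 -0.27  0.74  0.52]
```

View pics/w3b.png

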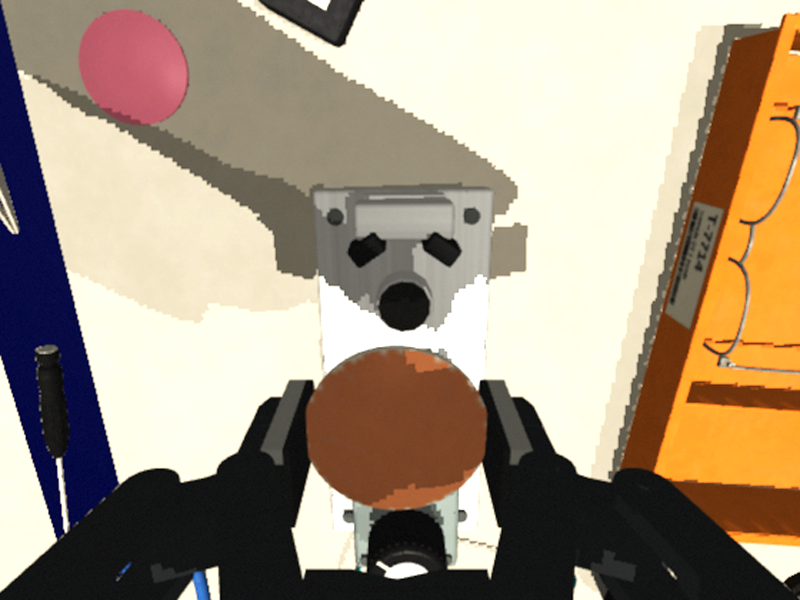

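The lens is held flat at (397,427), x extent 306–488. The post top is centred at (404,306), extents x 379–431, y 282–330. The fixture's back edge runs from (316,190) to (493,188), and the knob is partly in view at (405,570).

Run:
```python
from h import *
P=np.load("pics/w3.npy"); s=.7
w=lambda u,v,z:wrist((u*s,v*s),z,P)
print("post",w(405,306,30),w(379,306,30),w(431,306,30),w(404,282,30),w(404,330,30))
a=w(316,190,12);b=w(493,188,12);print("edge",a,b,np.degrees(np.arctan2(b[1]-a[1],b[0]-a[0])))
for z in (140,146,150,154):
  l,r,t,bb=w(306,427,z),w(488,427,z),w(397,346,z),w(397,508,z)
  print(z,(l+r)/2,np.linalg.norm(l-r),(t+bb)/2,np.linalg.norm(t-bb))
print("knob",w(404,525,85))
print("jaws mid",w(404,246,40), w(367,250,40),w(442,249,40))
```

```text
post [ 578.7 -218.2   30. ] [ 565.84 -217.73   30.  ] [ 591.55 -218.67   30.  ] [ 578.6  -205.74   30.  ] [ 577.8  -231.01   30.  ]
edge [ 536.75 -162.22   12.  ] [ 624.09 -164.44   12.  ] -1.453918871003707
140 [ 574.61 -216.08  140.  ] 53.88892787279067 [ 574.55 -217.67  140.  ] 55.56773893991604
146 [ 574.73 -212.21  146.  ] 51.4983690822513 [ 574.68 -213.72  146.  ] 53.10270665894754
150 [ 574.82 -209.63  150.  ] 49.90466322189169 [ 574.77 -211.09  150.  ] 51.45935180496855
154 [ 574.9  -207.04  154.  ] 48.31095736153218 [ 574.85 -208.46  154.  ] 49.81599695098955
knob [ 574.75 -302.31   85.  ]
jaws mid [ 579.1  -185.38   40.  ] [ 562.1  -186.64   40.  ] [ 596.43 -187.42   40.  ]
```

>>> {"fn": "move_arm", "kwargs": {
  "plan": [
    [[4, -6, -30], [0, 0, 0.5], 0.57],
    [[0, 0, -35], [0, 0, 0], 0.57],
    [[0, 0, -25], [0, 0, 0], 0.57],
    [[0, 0, -8], [0, 0, 0], 0.57],
    [[0, 0, 0], [0, 0, 0], 0.57],
    [[0, 0, 0], [0, 0, 0], 0.57]
  ]
}}

```text
clock: 7.5
eef_pos: [578.9, -219.2, 34.8]
tool_rot: [3.14, 0.001, 1.543]
force: [0.2, -0.7, -0.2]
width: 49.1
gripper_force: 10.3
```

Run:
```python
from h import *
s,im,P=snap("w4"); print(s["clock"],s["eef_pos"],np.degrees(s["tool_rot"]),s["gripper_force"],s["force"])
cv2.imwrite("pics/w4b.png",cv2.convertScaleAbs(cv2.resize(im[120:420,100:500],(800,600),interpolation=cv2.INTER_CUBIC),alpha=1.2))
```

```text
7.5 [ 578.89 -219.17   34.81] [179.89   0.03  88.43] 10.316878326848382 [ 0.21 -0.71 -0.17]
```

View pics/w4b.png

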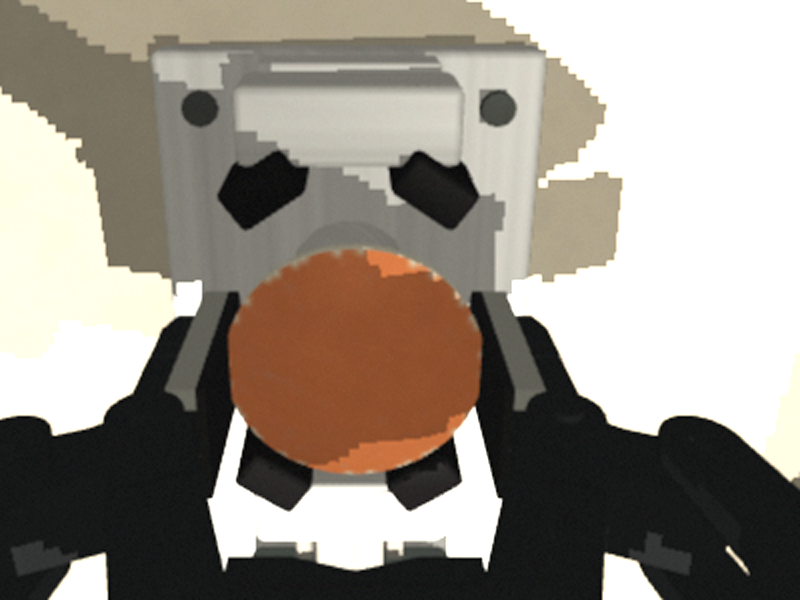

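The lens is at u 229–482, v 247–473 in the crop. The jaw pads are at 219–308 and 390–478, the bolts at 200 and 497, and the plate edge spans 152–545, so the fixture midline is near u=348.

Run:
```python
from h import *
P=np.load("pics/w4.npy")
w=lambda u,v,z:wrist((100+u/2,120+v/2),z,P)
l,r,t,b=[w(*q,51) for q in((229,360),(482,360),(355,247),(355,473))]
print("lens",(l+r)/2,(t+b)/2,np.linalg.norm(l-r),np.linalg.norm(t-b))
a,b=w(152,48,12),w(545,46,12);print("edge",a,b,(a+b)/2,np.degrees(np.arctan2(b[1]-a[1],b[0]-a[0])))
print("jaw",w(219,195,40),w(478,195,40),w(308,165,40),w(390,165,40),"low corners",w(247,230,40),w(448,230,40))
print("bolts",w(200,108,12),w(497,108,12))
```

```text
lens [ 579.69 -218.74   51.  ] [ 579.54 -220.23   51.  ] 50.34205502458045 52.20967131379578
edge [ 535.61 -161.88   12.  ] [ 623.82 -163.82   12.  ] [ 579.72 -162.85   12.  ] -1.2624299154304504
jaw [ 553.31 -187.08   40.  ] [ 604.98 -188.5    40.  ] [ 571.35 -181.27   40.  ] [ 587.48 -181.71   40.  ] low corners [ 558.34 -194.8    40.  ] [ 599.1  -195.92   40.  ]
bolts [ 545.08 -175.96   12.  ] [ 613.56 -177.83   12.  ]
```

>>> {"fn": "move_arm", "kwargs": {
  "plan": [
    [[-1, 1, -8], [0, 0, 0], 0.57],
    [[0, 0, -6], [0, 0, 0], 0.57],
    [[0, 0, -4], [0, 0, 0], 0.57],
    [[0, 0, 0], [0, 0, 0], 0.57],
    [[0, 0, 0], [0, 0, 0], 0.57]
  ]
}}

```text
clock: 8.18
eef_pos: [577.0, -218.2, 15.6]
tool_rot: [-3.142, 0.0, 1.543]
force: [-0.4, -0.2, -0.3]
width: 48.8
gripper_force: 10.3
```

>>> {"fn": "move_arm", "kwargs": {
  "plan": [
    [[0, 0, -0.7], [0, 0, 0], 0.57],
    [[0, 0, 0], [0, 0, 0], 0.57]
  ]
}}

```text
clock: 8.43
eef_pos: [577.0, -218.2, 15.0]
tool_rot: [3.142, -0.0, 1.543]
force: [0.1, 0.1, 0.0]
width: 48.8
gripper_force: 10.3
```

>>> {"fn": "move_arm", "kwargs": {
  "plan": [
    [[0.7, 0, -0.7], [0, 0, 0], 0.57],
    [[0, 0, -0.5], [0, 0, 0], 0.57],
    [[0, 0, 0], [0, 0, 0], 0.57]
  ]
}}

```text
clock: 8.8
eef_pos: [577.3, -218.2, 14.5]
tool_rot: [-3.141, -0.0, 1.543]
force: [-2.1, 0.5, 6.4]
width: 48.7
gripper_force: 10.6
```

>>> {"fn": "move_arm", "kwargs": {
  "plan": [
    [[0, 0, -0.5], [0, 0, 0], 0.57],
    [[0, 0, 0], [0, 0, 0], 0.57]
  ]
}}

```text
clock: 9.05
eef_pos: [577.3, -218.2, 14.4]
tool_rot: [-3.141, -0.0, 1.543]
force: [-3.3, 0.9, 9.2]
width: 48.8
gripper_force: 10.7
```

>>> {"fn": "move_arm", "kwargs": {
  "plan": [
    [[0, 0, 0.8], [0, 0, 0], 0.58],
    [[0, 0, 0], [0, 0, 0], 0.59],
    [[0, 0, 0], [0, 0, 0], 0.6],
    [[0, 0, 0], [0, 0, 0], 0.61],
    [[0, 0, 0], [0, 0, 0], 0.63],
    [[0, 0, 0], [0, 0, 0], 0.65],
    [[0, 0, 0], [0, 0, 0], 0.7],
    [[0, 0, 0], [0, 0, 0], 0.75],
    [[0, 0, 0], [0, 0, 0], 0.8],
    [[0, 0, 0], [0, 0, 0], 0.8]
  ]
}}

```text
clock: 10.3
eef_pos: [577.7, -218.1, 14.0]
tool_rot: [3.142, -0.0, 1.543]
force: [0.6, -0.6, 0.1]
width: 68.2
gripper_force: 0.0
```

>>> {"fn": "move_arm", "kwargs": {
  "plan": [
    [[0, 0, 5], [0, 0, 0], 0.8],
    [[0, 0, 20], [0, 0, 0], 0.8],
    [[0, 0, 40], [0, 0, 0], 1],
    [[0, 0, 40], [0, 0, 0], 1],
    [[0, -10, 10], [0, 0, 0], 1],
    [[0, -25, 0], [0, 0, 0], 1],
    [[0, 0, 0], [0, 0, 0], 1],
    [[0, 0, 0], [0, 0, 0], 1]
  ]
}}

```text
clock: 11.3
eef_pos: [577.3, -252.3, 128.7]
tool_rot: [-3.141, -0.001, 1.543]
force: [-0.9, 0.9, -0.3]
width: 85.7
gripper_force: 0.0
```

Run:
```python
from h import *
s,im,P=snap("w5"); print(s["clock"],s["eef_pos"],np.degrees(s["tool_rot"]),s["qpos"])
cv2.imwrite("pics/w5b.png",cv2.convertScaleAbs(cv2.resize(im[100:400,80:480],(800,600),interpolation=cv2.INTER_CUBIC),alpha=1.2))
```

```text
11.3 [ 577.32 -252.28  128.65] [-179.94   -0.08   88.42] [ 0.2   0.74  0.28  1.67 -0.27  0.77  0.58]
```

View pics/w5b.png

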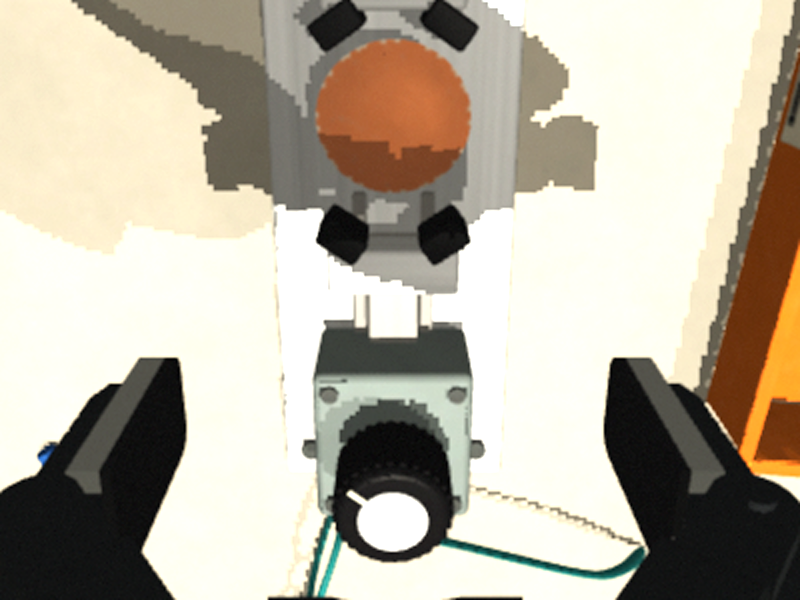

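The lens lies flat on the post at (393,115) with the fingers clear. The knob's top face is centred at about (393,520), with an index mark at (355,496).

Run:
```python
from h import *
P=np.load("pics/w5.npy")
w=lambda u,v,z:wrist((80+u/2,100+v/2),z,P)
print("knob",w(393,522,85),w(393,510,85),np.linalg.norm(w(337,520,80)-w(450,520,80)),w(355,496,85))
print("lens",w(393,115,32),"housing",w(318,376,50),w(470,374,50))
print("jaw",w(345,207,40),w(443,207,40))
```

```text
knob [ 575.23 -334.68   85.  ] [ 575.36 -330.1    85.  ] 36.133775438865584 [ 563.82 -324.53   85.  ]
lens [ 578.34 -216.99   32.  ] housing [ 550.25 -303.27   50.  ] [ 602.41 -303.86   50.  ]
jaw [ 561.67 -245.74   40.  ] [ 594.1  -246.61   40.  ]
```

>>> {"fn": "move_arm", "kwargs": {
  "plan": [
    [[0, -12, 0], [0, 0, 10], 1],
    [[0, -12, 0], [0, 0, 10], 1],
    [[0, -12, 0], [0, 0, 10], 1],
    [[0, -12, 0], [0, 0, 10], 1],
    [[0, -12, 0], [0, 0, 10], 1],
    [[-1, -11, 0], [0, 0, 10], 1],
    [[-1, -10, 0], [0, 0, 10], 1],
    [[0, 0, 0], [0, 0, 0], 1],
    [[0, 0, 0], [0, 0, 0], 1]
  ]
}}

```text
clock: 12.48
eef_pos: [575.9, -332.9, 128.8]
tool_rot: [3.141, -0.001, 2.763]
force: [-0.0, 0.3, -0.3]
width: 85.4
gripper_force: 0.0
```

Run:
```python
from h import *
s=status.read_state(); print(s["clock"],s["eef_pos"],np.degrees(s["tool_rot"]),s["qpos"],s["torque"])
```

```text
12.475 [ 575.87 -332.87  128.75] [179.95  -0.05 158.31] [ 0.53  0.76 -0.07  1.56  0.07  0.82  1.62] [-0.01 -0.03 -0.04]
```

>>> {"fn": "move_arm", "kwargs": {
  "plan": [
    [[0, 0, -25], [0, 0, 0], 1],
    [[0, 0, -25], [0, 0, 0], 1],
    [[0, 0, -17], [0, 0, 0], 1],
    [[0, 0, 0], [0, 0, 0], 0.7],
    [[0, 0, 0], [0, 0, 0], 0.55],
    [[0, 0, 0], [0, 0, 0], 0.48],
    [[0, 0, 0], [0, 0, 0], 0.45],
    [[0, 0, 0], [0, 0, 0], 0.42],
    [[0, 0, 0], [0, 0, 0], 0.42]
  ]
}}

```text
clock: 13.6
eef_pos: [576.2, -334.2, 62.9]
tool_rot: [3.141, 0.001, 2.765]
force: [-1.1, 1.2, 6.2]
width: 36.3
gripper_force: 17.0
```

>>> {"fn": "move_arm", "kwargs": {
  "plan": [
    [[0, 0, 0], [0, 0, 0], 0.39],
    [[0, 0, 0], [0, 0, 0], 0.36],
    [[0, 0, 0], [0, 0, 0], 0.36],
    [[0, 0, 0], [0, 0, 0], 0.36]
  ]
}}

```text
clock: 14.1
eef_pos: [576.2, -334.2, 63.1]
tool_rot: [3.141, 0.001, 2.765]
force: [-1.3, 0.6, 7.5]
width: 35.1
gripper_force: 59.0
```

Run:
```python
from h import *
s=status.read_state(); print(s["clock"],s["eef_pos"],np.degrees(s["tool_rot"]),s["force"],s["torque"])
```

```text
14.1 [ 576.19 -334.18   63.13] [179.99   0.06 158.41] [-1.32  0.55  7.53] [ 0.32  0.29 -0.07]
```

>>> {"fn": "move_arm", "kwargs": {
  "plan": [
    [[0, 0, 0], [0, 0, -8], 0.36],
    [[0, 0, 0], [0, 0, -8], 0.36],
    [[0, 0, 0], [0, 0, -8], 0.36],
    [[0, 0, 0], [0, 0, -8], 0.36],
    [[0, 0, 0], [0, 0, -8], 0.36],
    [[0, 0, 0], [0, 0, -8], 0.36],
    [[0, 0, 0], [0, 0, -8], 0.36]
  ]
}}

```text
clock: 14.98
eef_pos: [574.9, -335.3, 63.1]
tool_rot: [-3.141, 0.001, 1.783]
force: [-4.0, -0.4, 7.9]
width: 34.9
gripper_force: 59.2
```

```bash
cat > t.py <<'E'
from h import *
s=status.read_state(); im=cams.get_image("top")
print(s["clock"],s["eef_pos"],"yaw",np.degrees(s["tool_rot"])[2],"F",s["force"],"T",s["torque"].round(3),s["qpos"])
E
python3 t.py
```

```text
14.975 [ 574.93 -335.34   63.15] yaw 102.14166561118955 F [-3.97 -0.44  7.86] T [-0.07  0.75  0.08] [ 0.37  0.86  0.2   1.6  -0.23  0.71  0.89]
```

>>> {"fn": "move_arm", "kwargs": {
  "plan": [
    [[0, 0, 0], [0, 0, -5], 0.36],
    [[0, 0, 0], [0, 0, -5], 0.36],
    [[0, 0, 0], [0, 0, -5], 0.36]
  ]
}}

```text
clock: 15.4
eef_pos: [574.4, -335.4, 63.1]
tool_rot: [-3.14, 0.001, 1.522]
force: [-4.4, -0.2, 8.5]
width: 34.8
gripper_force: 59.3
```

```bash
python3 t.py
```

```text
15.4 [ 574.43 -335.38   63.12] yaw 87.23117177353073 F [-4.41 -0.19  8.55] T [0.06 0.92 0.06] [ 0.33  0.87  0.27  1.6  -0.31  0.72  0.7 ]
```

>>> {"fn": "move_arm", "kwargs": {
  "plan": [
    [[0, 0, 0], [0, 0, -4], 0.36],
    [[0, 0, 0], [0, 0, -4], 0.36]
  ]
}}

```text
clock: 15.7
eef_pos: [574.2, -335.4, 63.1]
tool_rot: [-3.14, 0.001, 1.383]
force: [-5.0, -0.7, 8.6]
width: 34.9
gripper_force: 59.4
```

```bash
python3 t.py
```

```text
15.7 [ 574.19 -335.38   63.12] yaw 79.25856902477256 F [-5.04 -0.71  8.64] T [0.02 1.04 0.1 ] [ 0.31  0.87  0.3   1.6  -0.35  0.72  0.59]
```

>>> {"fn": "move_arm", "kwargs": {
  "plan": [
    [[0, 0, 0], [0, 0, -4], 0.36],
    [[0, 0, 0], [0, 0, -4], 0.36]
  ]
}}

```text
clock: 16.0
eef_pos: [573.9, -335.3, 63.1]
tool_rot: [-3.14, 0.001, 1.244]
force: [-5.1, 1.2, 10.2]
width: 34.8
gripper_force: 59.4
```

```bash
python3 t.py
```

```text
16.0 [ 573.91 -335.29   63.09] yaw 71.25377387748712 F [-5.15  1.19 10.25] T [0.12 1.15 0.09] [ 0.29  0.88  0.34  1.6  -0.39  0.73  0.49]
```

>>> {"fn": "move_arm", "kwargs": {
  "plan": [
    [[0, 0, 0], [0, 0, -4], 0.36],
    [[0, 0, 0], [0, 0, -4], 0.36]
  ]
}}

```text
clock: 16.3
eef_pos: [573.7, -335.2, 63.1]
tool_rot: [-3.139, 0.001, 1.104]
force: [-5.8, 0.8, 10.6]
width: 34.6
gripper_force: 59.5
```

```bash
python3 t.py
```

```text
16.3 [ 573.71 -335.21   63.1 ] yaw 63.250837227218966 F [-5.79  0.79 10.62] T [0.15 1.21 0.09] [ 0.27  0.88  0.38  1.6  -0.43  0.74  0.38]
```

>>> {"fn": "move_arm", "kwargs": {
  "plan": [
    [[0, 0, 0], [0, 0, -4], 0.36],
    [[0, 0, 0], [0, 0, -4], 0.36]
  ]
}}

```text
clock: 16.6
eef_pos: [573.5, -335.1, 63.1]
tool_rot: [-3.139, 0.002, 0.964]
force: [-5.8, 0.9, 10.7]
width: 35.2
gripper_force: 59.5
```

```bash
python3 t.py
python3 - <<'E'
from h import *
s,im,P=snap("w6")
cv2.imwrite("pics/w6b.png",cv2.convertScaleAbs(cv2.resize(im,(800,600),interpolation=cv2.INTER_CUBIC),alpha=1.2))
E
```

```text
16.6 [ 573.49 -335.08   63.1 ] yaw 55.25266717757259 F [-5.82  0.87 10.73] T [0.19 1.33 0.02] [ 0.25  0.89  0.41  1.6  -0.47  0.75  0.28]
```

View pics/w6b.png

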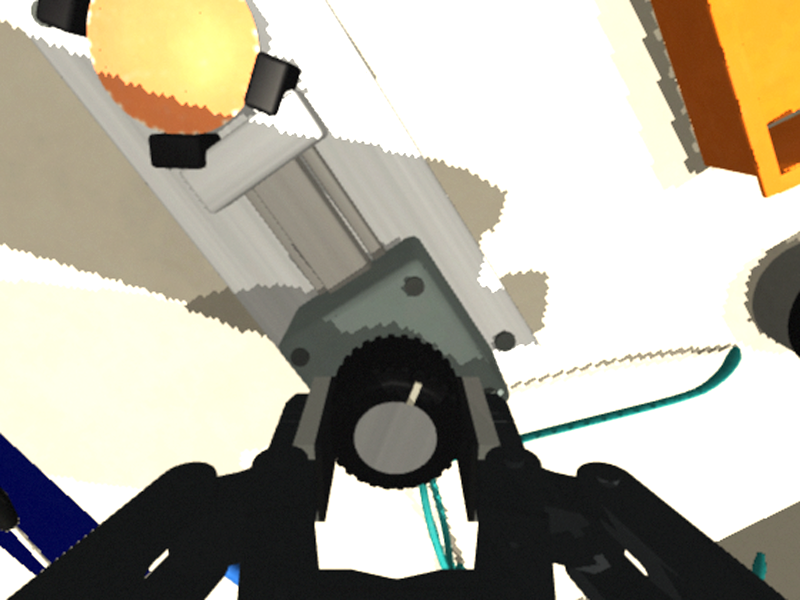

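The moving jaw has closed to about the lens edge, with its pads at (270,82) and (180,150) beside the lens at (172,65). The lens is still flat. I keep turning and watch the torque.

>>> {"fn": "move_arm", "kwargs": {
  "plan": [
    [[0, 0, 0], [0, 0, -4], 0.36],
    [[0, 0, 0], [0, 0, -4], 0.36]
  ]
}}

```text
clock: 16.95
eef_pos: [573.3, -334.9, 63.1]
tool_rot: [-3.139, 0.002, 0.825]
force: [-6.2, 1.6, 10.6]
width: 34.9
gripper_force: 59.6
```

```bash
python3 t.py
```

```text
16.95 [ 573.3  -334.91   63.08] yaw 47.25929425712348 F [-6.23  1.62 10.63] T [0.35 1.4  0.15] [ 0.23  0.9   0.45  1.61 -0.51  0.76  0.17]
```

>>> {"fn": "move_arm", "kwargs": {
  "plan": [
    [[0, 0, 0], [0, 0, -4], 0.36],
    [[0, 0, 0], [0, 0, -4], 0.36]
  ]
}}

```text
clock: 17.25
eef_pos: [573.1, -334.7, 63.1]
tool_rot: [-3.139, 0.002, 0.686]
force: [-6.4, 2.7, 11.8]
width: 34.6
gripper_force: 59.6
```

```bash
python3 t.py
```

```text
17.25 [ 573.09 -334.66   63.08] yaw 39.3001864563513 F [-6.35  2.69 11.83] T [0.34 1.45 0.38] [ 0.21  0.91  0.49  1.61 -0.55  0.77  0.06]
```

>>> {"fn": "move_arm", "kwargs": {
  "plan": [
    [[0, 0, 0], [0, 0, -4], 0.36],
    [[0, 0, 0], [0, 0, -4], 0.36]
  ]
}}

```text
clock: 17.55
eef_pos: [573.0, -334.6, 63.1]
tool_rot: [-3.139, 0.003, 0.546]
force: [-8.0, 1.5, 11.1]
width: 34.5
gripper_force: 59.7
```

```bash
python3 t.py
```

```text
17.55 [ 572.98 -334.55   63.07] yaw 31.271088130108556 F [-7.98  1.5  11.07] T [0.42 1.51 0.2 ] [ 0.2   0.91  0.52  1.61 -0.59  0.79 -0.05]
```

>>> {"fn": "move_arm", "kwargs": {
  "plan": [
    [[0, 0, 0], [0, 0, -4], 0.36]
  ]
}}

```text
clock: 17.73
eef_pos: [572.9, -334.4, 63.1]
tool_rot: [-3.139, 0.003, 0.476]
force: [-6.7, 2.3, 11.5]
width: 34.6
gripper_force: 59.7
```

```bash
python3 t.py
```

```text
17.725 [ 572.92 -334.44   63.09] yaw 27.29438414064567 F [-6.73  2.26 11.52] T [0.5  1.63 0.11] [ 0.19  0.92  0.54  1.61 -0.61  0.79 -0.1 ]
```

>>> {"fn": "move_arm", "kwargs": {
  "plan": [
    [[0, 0, 0], [0, 0, -4], 0.36]
  ]
}}

```text
clock: 17.9
eef_pos: [572.9, -334.3, 63.1]
tool_rot: [-3.139, 0.003, 0.407]
force: [-7.4, 2.2, 12.4]
width: 34.7
gripper_force: 59.7
```

```bash
python3 t.py
```

```text
17.9 [ 572.88 -334.3    63.06] yaw 23.297076316685796 F [-7.43  2.19 12.39] T [0.56 1.6  0.15] [ 0.18  0.92  0.56  1.61 -0.63  0.8  -0.15]
```

>>> {"fn": "move_arm", "kwargs": {
  "plan": [
    [[0, 0, 0], [0, 0, -4], 0.36]
  ]
}}

```text
clock: 18.08
eef_pos: [572.8, -334.2, 63.1]
tool_rot: [-3.139, 0.003, 0.337]
force: [-7.4, 2.1, 12.2]
width: 34.8
gripper_force: 59.7
```

```bash
python3 t.py
```

```text
18.075 [ 572.81 -334.22   63.06] yaw 19.297428934699518 F [-7.45  2.08 12.23] T [0.63 1.64 0.14] [ 0.17  0.93  0.58  1.61 -0.65  0.81 -0.21]
```

>>> {"fn": "move_arm", "kwargs": {
  "plan": [
    [[0, 0, 0], [0, 0, -4], 0.36]
  ]
}}

```text
clock: 18.25
eef_pos: [572.8, -334.1, 63.1]
tool_rot: [-3.138, 0.004, 0.267]
force: [-8.8, 2.4, 12.4]
width: 35.2
gripper_force: 59.7
```

```bash
python3 t.py
```

```text
18.25 [ 572.77 -334.08   63.07] yaw 15.291672079065624 F [-8.81  2.41 12.44] T [0.67 1.69 0.14] [ 0.16  0.93  0.59  1.61 -0.67  0.82 -0.26]
```

Run:
```python
from h import *
p=cams.camera_params("top"); im=cams.get_image("top"); cv2.imwrite("pics/top7.png",im)
h=cv2.cvtColor(im,cv2.COLOR_BGR2HSV)
m=cv2.inRange(h,(3,90,60),(20,255,255)); m[:190]=0;m[235:]=0;m[:,:315]=0;m[:,380:]=0
n,l,st,c=cv2.connectedComponentsWithStats(m); print(st[1:],c[1:])
for q in c[1:]: print(top(q,34))
print(top((339.45,206),30))
cv2.imwrite("pics/side7.png",cams.get_image("side"))
```

```text
[] []
[ 574.65 -221.92   30.  ]
```

Run:
```python
from h import *
p=cams.camera_params("side"); K,P=p["K"],p["pose"]
im=cv2.imread("pics/side7.png")
for y in(-218,-212): print("exp",proj([578.4,y,32],K,P))
def det(im,box,lo=(3,90,50)):
    h=cv2.cvtColor(im,cv2.COLOR_BGR2HSV); m=cv2.inRange(h,lo,(22,255,255)); z=np.zeros_like(m); x0,y0,x1,y1=box; z[y0:y1,x0:x1]=m[y0:y1,x0:x1]
    n,l,st,c=cv2.connectedComponentsWithStats(z); return [(s.tolist(),k) for s,k in zip(st[1:],c[1:]) if s[4]>15]
print(det(im,(270,230,335,290)))
s,w,P=snap("w7"); print(det(w,(0,0,560,420)))
```

```text
exp [302.04 263.92]
exp [301.1  262.31]
[([289, 254, 19, 15, 215], array([298.7, 261. ]))]
[([0, 127, 89, 103, 7086], array([ 38.76, 179.76]))]
```

Run:
```python
from h import *
def ctr(P,pt,inward):
    # edge pixel + direction into the lens (pixels) -> centre 25.5mm inward at z=31
    a=wrist(pt,31,P); b=wrist(np.add(pt,inward),31,P); return a+25.5*(b-a)/np.linalg.norm(b-a)
P6=np.load("pics/w6.npy");P7=np.load("pics/w7.npy")
print(ctr(P6,(173*.7,133*.7),(0,-20)),ctr(P6,(87*.7,45*.7),(20,0)),ctr(P6,(259*.7,45*.7),(-20,0)))
print(ctr(P7,(88.5,178),(-20,0)),ctr(P7,(45,127),(0,20)), wrist((45,127),31,P7),wrist((45,229),31,P7))
```

```text
[ 577.35 -212.09   31.  ] [ 577.04 -211.64   31.  ] [ 577.91 -212.24   31.  ]
[ 578.33 -210.39   31.  ] [ 579.05 -214.44   31.  ] [ 604.49 -212.75   31.  ] [ 551.95 -216.24   31.  ]
```

>>> {"fn": "move_arm", "kwargs": {
  "plan": [
    [[0, 0, 0], [0, 0, -4], 0.36]
  ]
}}

```text
clock: 18.58
eef_pos: [572.7, -334.0, 63.0]
tool_rot: [-3.138, 0.004, 0.197]
force: [-8.0, 2.0, 12.8]
width: 34.9
gripper_force: 59.7
```

```bash
python3 t.py
```

```text
18.575 [ 572.73 -333.97   63.05] yaw 11.299607907318343 F [-8.    2.05 12.76] T [0.68 1.68 0.13] [ 0.15  0.94  0.61  1.61 -0.68  0.82 -0.32]
```

>>> {"fn": "move_arm", "kwargs": {
  "plan": [
    [[0, 0, 0], [0, 0, -4], 0.36]
  ]
}}

```text
clock: 18.75
eef_pos: [572.7, -333.8, 63.1]
tool_rot: [-3.138, 0.004, 0.128]
force: [-7.9, 3.8, 13.1]
width: 34.7
gripper_force: 59.8
```

```bash
python3 t.py
```

```text
18.75 [ 572.71 -333.79   63.08] yaw 7.312747227951334 F [-7.87  3.76 13.08] T [0.74 1.76 0.21] [ 0.14  0.94  0.63  1.61 -0.7   0.83 -0.38]
```

>>> {"fn": "move_arm", "kwargs": {
  "plan": [
    [[0, 0, 0], [0, 0, -4], 0.36]
  ]
}}

```text
clock: 18.92
eef_pos: [572.7, -333.6, 63.1]
tool_rot: [-3.139, 0.005, 0.058]
force: [-9.1, 3.3, 13.8]
width: 35.2
gripper_force: 59.8
```

```bash
python3 t.py
```

```text
18.925 [ 572.67 -333.63   63.06] yaw 3.339978261810499 F [-9.07  3.35 13.84] T [0.8  1.8  0.35] [ 0.13  0.95  0.65  1.61 -0.72  0.84 -0.43]
```

The second torque rise (0.35 at yaw 3°) comes 36° after the first peak (0.38 at yaw 39°). One click is therefore complete, so I stop turning and release.

>>> {"fn": "move_arm", "kwargs": {
  "plan": [
    [[0, 0, 0], [0, 0, 0], 0.42],
    [[0, 0, 0], [0, 0, 0], 0.5],
    [[0, 0, 0], [0, 0, 0], 0.7],
    [[0, 0, 0], [0, 0, 0], 0.9],
    [[0, 0, 0], [0, 0, 0], 1],
    [[0, 0, 0], [0, 0, 0], 1],
    [[0, 0, 15], [0, 0, 0], 1],
    [[0, 0, 30], [0, 0, 0], 1],
    [[0, 0, 40], [0, 0, 0], 1],
    [[0, 0, 0], [0, 0, 0], 1]
  ]
}}

```text
clock: 20.23
eef_pos: [577.5, -336.3, 151.7]
tool_rot: [3.137, -0.006, 0.06]
force: [0.0, -0.2, 0.7]
width: 85.4
gripper_force: 0.0
```

>>> {"fn": "move_arm", "kwargs": {
  "plan": [
    [[0, 10, 0], [0, 0, 10], 1],
    [[0, 10, 0], [0, 0, 10], 1],
    [[0, 10, 0], [0, 0, 10], 1],
    [[0, 10, 0], [0, 0, 10], 1],
    [[0, 10, 0], [0, 0, 10], 1],
    [[0, 10, 0], [0, 0, 10], 1],
    [[0, 10, 0], [0, 0, 10], 1],
    [[0, 10, 0], [0, 0, 10], 1],
    [[0, 0, 0], [0, 0, 0], 1],
    [[0, 0, 0], [0, 0, 0], 1]
  ]
}}

```text
clock: 21.48
eef_pos: [575.5, -254.8, 147.1]
tool_rot: [-3.142, 0.001, 1.453]
force: [0.0, 0.1, -0.1]
width: 85.6
gripper_force: 0.0
```

Run:
```python
from h import *
s,im,P=snap("w8"); print(s["clock"],s["eef_pos"],np.degrees(s["tool_rot"]),s["force"])
cv2.imwrite("pics/w8b.png",cv2.convertScaleAbs(cv2.resize(im[60:375,60:480],(800,600),interpolation=cv2.INTER_CUBIC),alpha=1.2))
```

```text
21.475 [ 575.48 -254.8   147.06] [-180.      0.03   83.22] [ 0.05  0.15 -0.11]
```

View pics/w8b.png

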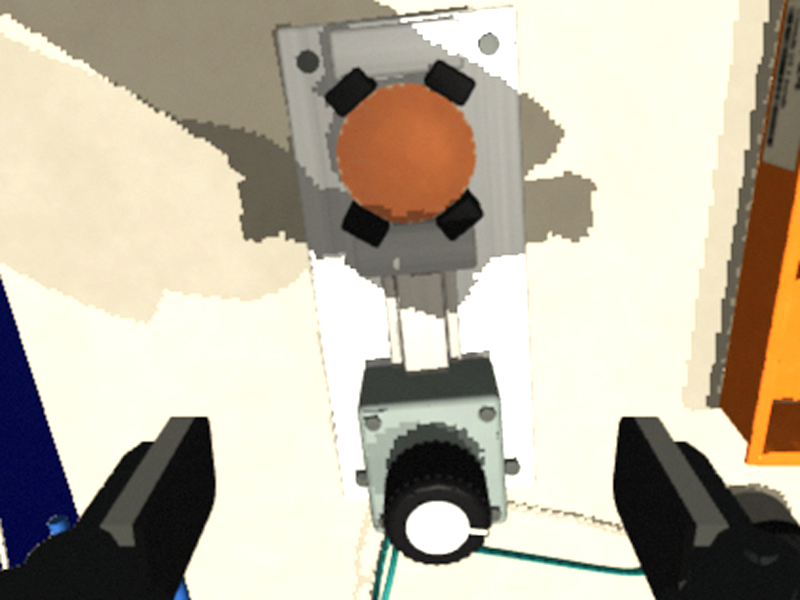

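The last picture shows the lens flat at (407,152), held by all four jaw pads. The knob mark at (478,531) agrees with about 155° of turn and no spring-back, and nothing in view around the fixture is disturbed.

```bash
python3 -c "
from cell import ctrl; print(ctrl.finish_job())"
```

```text
the job is handed in; nothing more can be done
None
```

The small lens is clamped flat in the fixture after one clutch click, at about 21.5 s on the robot's clock; the gripper is clear of everything, I saw nothing else moved in the camera views I checked, and the job is handed in.

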